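Latch the shunt plate into the calibration dock

ROBOT

A 7-joint arm with a two-finger parallel gripper is mounted at the origin on a cart in front of the work surface, level with it; the furniture and walls round the work are solid. World frame = base frame: x ahead of the robot, y to its left, z up, the work surface at z = 0. Lengths are in m, angles in rad, forces in N, time in s.
With the tool pointing down it reaches from about 0.425 to 1.025 m from the base axis. Payload 3.6 kg.
Tool frame: the origin (TCP) lies midway between the tips of the shut fingers; the grasp point (between the pads) lies bot.grip_depth behind it (bot.grip_depth is the distance from the TCP to the grasp point, in m); z points along the fingers, y is the direction in which the jaws open and shut (so a half turn about z gives the same grasp; the last joint's range is limited). The gripper opens to 85 mm and grips with 20 to 120 N. Pads are 22 mm wide; open, the fingers measure 114 mm over their backs; the gripper's body (76 mm by 85 mm) begins 54 mm behind the grasp point. The pads swing forward as they close: fully open they stand 13 mm farther back than shut.
Start: joints at [-1.389, 0.591, 0.048, 1.609, -0.033, 0.943, -0.034], TCP at [0.197, 0.698, 0.231] pointing down, gripper open.
Joint ranges: [-2.69, 2.69], [-0.47, 2.24], [-1.27, 1.36], [0.19, 2.51], [-1.53, 4.68], [0.08, 2.07], [-3.09, 3.09]. Speed limits (rad/s): [2.57, 2.57, 3.14, 3.14, 3.14, 3.14, 3.14].

INTERFACE

Orientations are given as [roll, pitch, yaw] about the fixed x, y, z axes, in that order (R = Rz(yaw) Ry(pitch) Rx(roll)).
In Python, from station import bot, imaging gives the robot as it stands.
- The arm moves only by the shell command python3 -m jog 'ROWS' [FORCE]. ROWS is JSON, a list of rows, each an object of numbers: "grip": the finger opening in mm, from 0 to 85.4; "tx", "ty", "tz": the shift along the tool's x, y, z in mm; "rx", "ry", "rz": the turn, a rotation vector about the tool's x, y, z in rad. A call has 1 to 20 rows; each row shifts and turns the commanded pose from where the row before left it, along the tool's axes as they then stand; what a row does not reach is not made up. A row lasts 1/8 s, in which the tool goes at most 62.5 mm and 10.7 degrees, less where a joint would pass 70% of its speed; a pose out of reach is approached as far as the arm can. A call with a gripper value outside its range is refused whole. The fingers move at their own pace and stop on an object; FORCE is the grip in N (left out, the last holds). Time passes only in rows, so rows that do not move let the fingers close. It gives the time, the measured TCP pose, the force and the opening at its end, in the units of the state.
- bot.state(): the state, without advancing time (a new reading comes with each control period).
- imaging.read_camera(name): name is "side" or "top" or "wrist"; returns the picture (384x512x3 uint8, red, green, blue); there is no depth.
- imaging.camera_params(name): a dict with "fx", "fy", "cx", "cy" (pixels), "dist" ([k1, k2, p1, p2, k3] as OpenCV has them; the pictures are not rectified), "xyz" and "attitude" of the camera in the world. Camera axes: x right, y up, looking along -z (the intrinsics and any distortion apply to the point x, -y, -z); pixel columns grow to the right and rows downward; lengths in m; the calibration is good to about 2 mm. A picture is of the moment at which its call begins: read the wrist's pose just before it. camera_params takes no time and is no camera call; for the wrist camera it gives the pose at the moment of the call.
- bot.job_done(): hands the job in, once; it reports no verdict.
The state is a dict: "time": time; "qpos": joint angles; "qd": joint speeds; "joint_efforts": joint torques, N m; "ee_pos": TCP position; "tcp_rot": TCP orientation; "contact_force": force on the tool from outside, world axes, zero at the start; "torque": the same for the moment, N m; "opening": opening from 0.0 (shut) to 1.0 (fully open).
Only numpy, scipy, OpenCV 4.12 (cv2) and the standard library are available. Lean on these libraries where they do the work, as an engineer would, in place of code of your own. Each camera call takes 0.05 s, during which the arm holds its last target.

TASK

Load the black shunt plate into the grey metal calibration dock, round-cornered end first: bring it to the flared mouth, flat on the bench, and push it along the slot until the sprung pawl beside the mouth has been pushed aside and has snapped shut behind the plate's square end, so that it cannot come back out. Leave it lying there and do not knock over or shift the bottle, tape roll, eraser, screwdriver or check weight.

Things in the scene. Friction and masses are not known exactly. Their poses are not given: they have to be found in the camera images.
- plate_mid (a point): Centre (half-way up, 8 mm above the bench) of the loose shunt plate, a flat black slab 110 long (x) x 60 wide (y) x 16 mm high, 0.22 kg, with a copper strip and brass terminals on top. Its +x axis points to the leading end, whose corners are rounded (radius 10 mm); the other end is square. z is up. It can be picked up across its 60 mm width.
- plate_nose (a point): Middle of the plate's leading, round-cornered end face, 55 mm ahead of its centre, 8 mm up.
- plate_tail (a point): Middle of the plate's trailing, square end face, 55 mm behind its centre, 8 mm up: push here.
- dock_mouth (a point): Point on the bench in the middle of the dock's mouth; +x points along the slot into the dock, +y to its left rail, z up. The slot is 63 mm wide, its floor is the bench. Rails 18.5 mm high; the right one begins at x = 0, the left at x = 52 mm (past the pawl). The end stop is at x = 161 mm: fully home, the plate's square end is at x = 51 mm.
- pawl (a joint): Angle of the sprung pawl in the gap of the left rail, rad: 0 shut (its spring holds it), about 0.16 while the plate passes, at most 0.5. Dark steel arm, 42 mm long, 3 to 18 mm above the bench, pivoted at x = 5, y = 36 mm from the mouth. The passing plate pushes it aside (3 to 5 N), so pushing takes 4 to 9 N. It snaps shut once the square end has passed x = 48 mm and then blocks the way back.
- pawl_tip (a point): The pawl's inner tip; shut, it stands at x = 45, y = 22 mm in the frame of the mouth, that is 9.5 mm inside the slot's left side, so that the middle of the slot stays free for a pusher.
- bottle: White squeeze bottle with red spout, 46 mm across, 130 mm high, bystander; origin at the centre of its underside.
- tape: Roll of grey tape, 66 mm across, 24 mm high, bystander; origin at the centre of its underside.
- rubber_eraser: Eraser, 20 x 42 x 12 mm, bystander; origin at the centre of its underside.
- driver: Screwdriver, 153 mm long, 19 mm thick, lying near the bench's front edge, bystander; origin at the middle of its length, on the bench.
- weight: Knobbed check weight, 22 mm across, 37 mm high, bystander; origin at the centre of its underside.
- plate: The shunt plate itself; origin at the centre of its underside, axes as for its centre point.
- dock: The fixed grey metal dock, same frame as its mouth. Two flared lips, 18.5 mm high, reach from x = 0 out to x = -30 mm, where the opening is 88 mm wide (100 over all). The slot is open above up to x = 60 mm; further in, two bridges (18.5 to 22.5 mm high, screw heads to 25) span it. The dock reaches 63 mm to either side and back to x = 171 mm.

How it is judged:
By the outcome, as a careful person would: the job done as asked, in the order asked, and still so for the second after the job is handed in, with the robot touching nothing.
It also fails if it takes over 58 s, if anything falls off the work surface, if the arm or the gripper's body presses on something with over 40 N, if the wrist force passes 120 N, or if a joint passes its speed limit or range.

## Working session

There is one attempt and no reset: what is moved stays moved. The work goes in short steps, Python scripts to look and compute and a shell command to move; the robot and the scene stay as the last step left them, time stands still between calls to the robot, and variables do not carry over. Pictures are saved under pics/ and viewed, and the job is handed in when it is done.

```bash
mkdir -p pics; ls
python3 - <<'E'
from station import bot, imaging
import cv2
print(bot.state()); print(bot.grip_depth)
for n in ("side","top","wrist"):
    p=imaging.camera_params(n);print(n,p)
    cv2.imwrite(f"pics/{n}0.png",imaging.read_camera(n)[:,:,::-1])
E
```

```text
pics
{'time': 0.0, 'qpos': array([-1.38948765,  0.59210749,  0.04831242,  1.60983542, -0.03328703,
        0.9426689 , -0.03368697]), 'qd': array([-0.00253719,  0.00320571, -0.00021324, -0.00094252, -0.00066486,
       -0.00158541, -0.00096401]), 'joint_efforts': array([ 5.79407188e-04, -5.48699570e+01,  1.54622979e+00, -1.98119670e+01,
        9.30277311e-03,  8.86267255e-03,  1.61176399e-05]), 'ee_pos': array([0.19651913, 0.69700325, 0.23014474]), 'tcp_rot': array([-3.13938280e+00,  1.42571104e-04,  2.86687454e+00]), 'contact_force': array([ 0.17385263, -0.29189472, -0.01920708]), 'torque': array([0.0008909 , 0.01843588, 0.03771126]), 'opening': 0.997924806836503}
0.0187
side {'fx': 475.04672782647526, 'fy': 475.04672782647526, 'cx': 258.322524735028, 'cy': 194.25014888212826, 'dist': array([-0.09363185,  0.        ,  0.        ,  0.        ,  0.        ]), 'xyz': array([0.33551624, 0.50679353, 0.60053504]), 'attitude': array([ 9.48952264e-01,  8.22713557e-04, -2.82760090e+00])}
top {'fx': 410.6741789542693, 'fy': 410.6741789542693, 'cx': 252.8048935587295, 'cy': 182.20355651083332, 'dist': array([-0.04512645,  0.        ,  0.        ,  0.        ,  0.        ]), 'xyz': array([ 0.42021123, -0.18482676,  0.94609968]), 'attitude': array([ 1.45414112e-01, -1.16052822e-03, -1.56758285e+00])}
wrist {'fx': 329.7893866347752, 'fy': 329.7893866347752, 'cx': 258.3909624786199, 'cy': 195.101473694465, 'dist': array([-0.01849535,  0.        ,  0.        ,  0.        ,  0.        ]), 'xyz': array([0.12053061, 0.71842835, 0.37225954]), 'attitude': array([-0.31094471,  0.00279726,  1.2952114 ])}
```

View pics/side0.png

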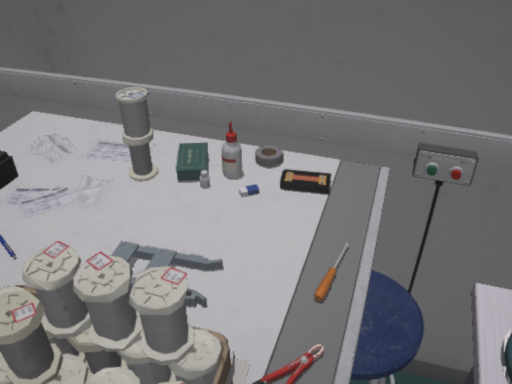

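View pics/top0.png

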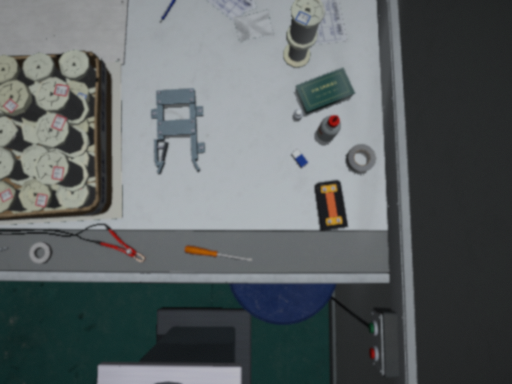

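View pics/wrist0.png

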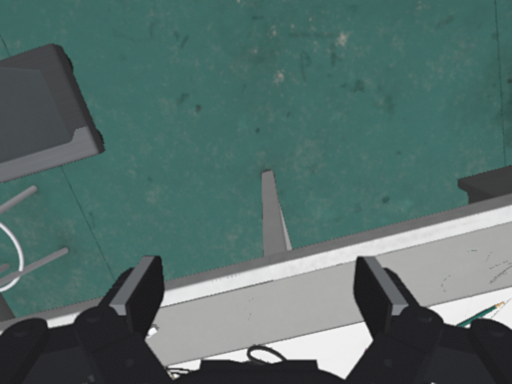

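```bash
cat > h.py <<'E'
from station import bot, imaging
import numpy as np, cv2
from scipy.spatial.transform import Rotation as R
def KD(p): return np.array([[p['fx'],0,p['cx']],[0,p['fy'],p['cy']],[0,0,1.]]),np.array(p['dist'],float)
F=np.diag([1,-1,-1.])
def pix2w(p,uv,z):
    K,D=KD(p); n=cv2.undistortPoints(np.array(uv,float).reshape(-1,1,2),K,D).reshape(-1,2)
    d=np.c_[n[:,0],-n[:,1],-np.ones(len(n))]@R.from_euler('xyz',p['attitude']).as_matrix().T
    return p['xyz']+d*((z-p['xyz'][2])/d[:,2])[:,None]
def w2pix(p,X):
    K,D=KD(p); M=F@R.from_euler('xyz',p['attitude']).as_matrix().T
    return cv2.projectPoints(np.array(X,float).reshape(-1,3),cv2.Rodrigues(M)[0],-M@p['xyz'],K,D)[0].reshape(-1,2)
def crop(im,x0,y0,w,h,s,fn):
    cv2.imwrite(fn,cv2.resize(im[y0:y0+h,x0:x0+w,::-1],None,fx=s,fy=s,interpolation=cv2.INTER_CUBIC))
E
python3 - <<'E'
from h import *
im=cv2.imread("pics/top0.png")[:,:,::-1]
crop(im,140,80,80,100,6,"pics/topdock.png")
crop(im,285,85,100,155,3.8,"pics/topplate.png")
E
```

```text
(no output)
```

View pics/topdock.png

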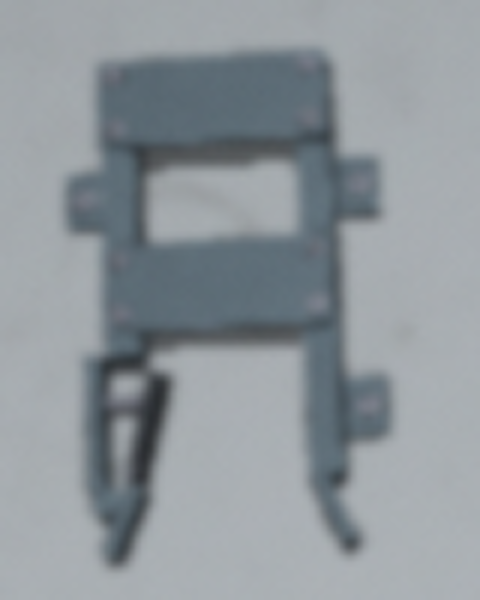

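View pics/topplate.png

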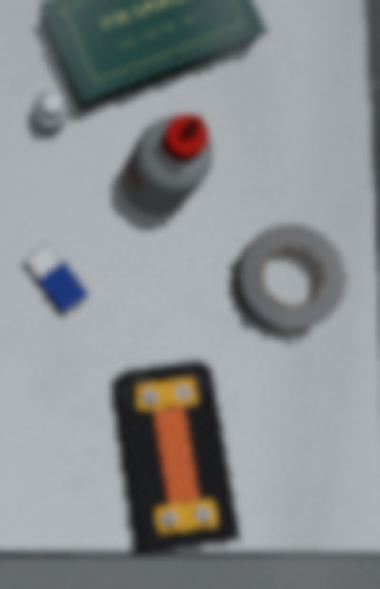

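Run:
```python
from h import *
p=imaging.camera_params("top")
def T(c,o,s): return np.array(c,float)/s+np.array(o)
pl=T([(113,378),(210,370),(238,538),(135,550)],(285,85),3.8)
print("plate",pix2w(p,pl-0.,.016).round(4))
for n,c,z in [("Llip",(115,565),.0185),("Rlip",(350,550),.0185),("railR0",(318,480),.0185),("brL",(103,333),.0225),("brR",(330,325),.0225),("bkL",(100,65),.0225),("bkR",(328,50),.0225),("pawltip",(163,375),.018)]:
    print(n,pix2w(p,T([c],(140,80),6),z).round(4))
for n,c,z in [("bottle base",(143,205),0),("tape",(288,280),.024),("eraser",(55,280),.012),("weight",(47,115),.01)]:
    print(n,pix2w(p,T([c],(285,85),3.8),z).round(4))
ps=imaging.camera_params("side")
print(pix2w(ps,[(193,145),(73,360),(160,320)],0.1).round(3))
```

```text
plate [[ 0.5517 -0.3273  0.016 ]
 [ 0.5567 -0.3861  0.016 ]
 [ 0.4558 -0.4001  0.016 ]
 [ 0.4486 -0.3385  0.016 ]]
Llip [[0.574  0.0294 0.0185]]
Rlip [[ 0.5801 -0.0605  0.0185]]
railR0 [[ 0.6073 -0.0476  0.0185]]
brL [[0.6641 0.0366 0.0225]]
brR [[ 0.6674 -0.0512  0.0225]]
bkL [[0.7727 0.0422 0.0225]]
bkR [[ 0.7788 -0.0476  0.0225]]
pawltip [[0.6486 0.0137 0.018 ]]
bottle base [[ 0.6629 -0.3506  0.    ]]
tape [[ 0.6107 -0.4333  0.024 ]]
eraser [[ 0.6125 -0.2936  0.012 ]]
weight [[ 0.7176 -0.2903  0.01  ]]
[[ 0.739 -0.285  0.1  ]
 [ 0.661  0.249  0.1  ]
 [ 0.587  0.156  0.1  ]]
```

The dock mouth is at about (0.607, -0.014) with yaw 0.065. The plate centre is at about (0.503, -0.363) with yaw 0.12. Sizes agree with the given ones, apart from the plate, which measured 103 mm instead of 110. Next I swing over to it.

```bash
python3 -m jog '[{"tx":-31,"ty":-17,"tz":-10},{"tx":-31,"ty":-17,"tz":-10},{"tx":-31,"ty":-17,"tz":-10},{"tx":-31,"ty":-17,"tz":-10},{"tx":-31,"ty":-17,"tz":-10},{"tx":-31,"ty":-17,"tz":-10},{"tx":-31,"ty":-17,"tz":-10},{"tx":-31,"ty":-17,"tz":-10},{"tx":-31,"ty":-17,"tz":-10},{"tx":-31,"ty":-17,"tz":-10}]'; python3 -c "
from h import *;print(bot.state()['qpos'].round(2))"
```

```text
[-1.39  0.59  0.05  1.61 -0.03  0.94 -0.03]invalid input at $[0]: expected keys grip, tx, ty, tz, rx, ry, rz
```

```bash
python3 -m jog '[{"grip":85,"tx":-31,"ty":-17,"tz":-10,"rx":0,"ry":0,"rz":0},{"grip":85,"tx":-31,"ty":-17,"tz":-10,"rx":0,"ry":0,"rz":0},{"grip":85,"tx":-31,"ty":-17,"tz":-10,"rx":0,"ry":0,"rz":0},{"grip":85,"tx":-31,"ty":-17,"tz":-10,"rx":0,"ry":0,"rz":0},{"grip":85,"tx":-31,"ty":-17,"tz":-10,"rx":0,"ry":0,"rz":0},{"grip":85,"tx":-31,"ty":-17,"tz":-10,"rx":0,"ry":0,"rz":0},{"grip":85,"tx":-31,"ty":-17,"tz":-10,"rx":0,"ry":0,"rz":0},{"grip":85,"tx":-31,"ty":-17,"tz":-10,"rx":0,"ry":0,"rz":0},{"grip":85,"tx":-31,"ty":-17,"tz":-10,"rx":0,"ry":0,"rz":0},{"grip":85,"tx":-31,"ty":-17,"tz":-10,"rx":0,"ry":0,"rz":0}]'; python3 -c "
from h import *;print(bot.state()['qpos'].round(2))"
```

```text
time: 1.4
ee_pos: [0.4495, 0.449, 0.3313]
tcp_rot: [-3.141, -0.0, 2.867]
contact_force: [1.3, 0.5, 0.0]
opening: 0.998
[-0.93  0.38  0.1   1.72 -0.04  1.04  0.48]
```

```bash
python3 -m jog '[{"grip":85,"tx":-14.4,"ty":-38,"tz":1.5,"rx":0,"ry":0,"rz":0},{"grip":85,"tx":-14.4,"ty":-38,"tz":1.5,"rx":0,"ry":0,"rz":0},{"grip":85,"tx":-14.4,"ty":-38,"tz":1.5,"rx":0,"ry":0,"rz":0},{"grip":85,"tx":-14.4,"ty":-38,"tz":1.5,"rx":0,"ry":0,"rz":0},{"grip":85,"tx":-14.4,"ty":-38,"tz":1.5,"rx":0,"ry":0,"rz":0},{"grip":85,"tx":-14.4,"ty":-38,"tz":1.5,"rx":0,"ry":0,"rz":0},{"grip":85,"tx":-14.4,"ty":-38,"tz":1.5,"rx":0,"ry":0,"rz":0},{"grip":85,"tx":-14.4,"ty":-38,"tz":1.5,"rx":0,"ry":0,"rz":0},{"grip":85,"tx":-14.4,"ty":-38,"tz":1.5,"rx":0,"ry":0,"rz":0},{"grip":85,"tx":-14.4,"ty":-38,"tz":1.5,"rx":0,"ry":0,"rz":0},{"grip":85,"tx":-14.4,"ty":-38,"tz":1.5,"rx":0,"ry":0,"rz":0},{"grip":85,"tx":-14.4,"ty":-38,"tz":1.5,"rx":0,"ry":0,"rz":0},{"grip":85,"tx":-14.4,"ty":-38,"tz":1.5,"rx":0,"ry":0,"rz":0},{"grip":85,"tx":-14.4,"ty":-38,"tz":1.5,"rx":0,"ry":0,"rz":0},{"grip":85,"tx":-14.4,"ty":-38,"tz":1.5,"rx":0,"ry":0,"rz":0},{"grip":85,"tx":-14.4,"ty":-38,"tz":1.5,"rx":0,"ry":0,"rz":0},{"grip":85,"tx":-14.4,"ty":-38,"tz":1.5,"rx":0,"ry":0,"rz":0},{"grip":85,"tx":-14.4,"ty":-38,"tz":1.5,"rx":0,"ry":0,"rz":0},{"grip":85,"tx":-14.4,"ty":-38,"tz":1.5,"rx":0,"ry":0,"rz":0},{"grip":85,"tx":-14.4,"ty":-38,"tz":1.5,"rx":0,"ry":0,"rz":0}]'
python3 -m jog '[{"grip":85,"tx":0,"ty":0,"tz":0,"rx":0,"ry":0,"rz":0.183},{"grip":85,"tx":0,"ty":0,"tz":0,"rx":0,"ry":0,"rz":0.183},{"grip":85,"tx":0,"ty":0,"tz":0,"rx":0,"ry":0,"rz":0.183},{"grip":85,"tx":0,"ty":0,"tz":0,"rx":0,"ry":0,"rz":0.183},{"grip":85,"tx":0,"ty":0,"tz":0,"rx":0,"ry":0,"rz":0.183},{"grip":85,"tx":0,"ty":0,"tz":0,"rx":0,"ry":0,"rz":0.183},{"grip":85,"tx":0,"ty":0,"tz":0,"rx":0,"ry":0,"rz":0.183},{"grip":85,"tx":0,"ty":0,"tz":0,"rx":0,"ry":0,"rz":0.183},{"grip":85,"tx":0,"ty":0,"tz":0,"rx":0,"ry":0,"rz":0.183},{"grip":85,"tx":0,"ty":0,"tz":0,"rx":0,"ry":0,"rz":0.183},{"grip":85,"tx":0,"ty":0,"tz":0,"rx":0,"ry":0,"rz":0.183},{"grip":85,"tx":0,"ty":0,"tz":0,"rx":0,"ry":0,"rz":0.183},{"grip":85,"tx":0,"ty":0,"tz":0,"rx":0,"ry":0,"rz":0.183},{"grip":85,"tx":0,"ty":0,"tz":0,"rx":0,"ry":0,"rz":0.183},{"grip":85,"tx":0,"ty":0,"tz":0,"rx":0,"ry":0,"rz":0.183},{"grip":85,"tx":0,"ty":0,"tz":0,"rx":0,"ry":0,"rz":0}]'
python3 - <<'E'
from h import *
print(bot.state()['qpos'].round(2), bot.state()['ee_pos'],bot.state()['tcp_rot'])
import json
p=imaging.camera_params("wrist"); im=imaging.read_camera("wrist")
json.dump({k:np.array(v).tolist() for k,v in p.items()},open("w1.json","w"))
cv2.imwrite("pics/w1.png",im[:,:,::-1])
E
```

```text
time: 3.9
ee_pos: [0.5199, -0.3605, 0.3009]
tcp_rot: [3.141, -0.001, 2.867]
contact_force: [0.6, -0.3, 0.2]
opening: 0.995
time: 5.9
ee_pos: [0.52, -0.3591, 0.3006]
tcp_rot: [-3.141, 0.001, 0.124]
contact_force: [0.8, -0.3, 1.2]
opening: 0.996
[-0.18  0.66  1.15  1.79 -0.66  1.15 -0.25] [ 0.52004642 -0.35908326  0.30057648] [-3.14140541e+00  1.49817352e-03  1.24194050e-01]
```

View pics/w1.png

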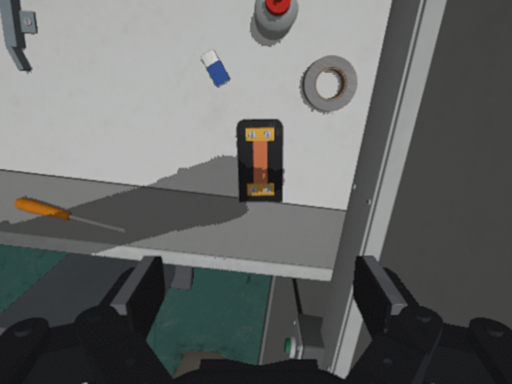

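Run:
```python
from h import *
im=cv2.imread("pics/w1.png")[:,:,::-1]
crop(im,225,110,70,100,6,"pics/w1c.png")
```

```text
(no output)
```

View pics/w1c.png

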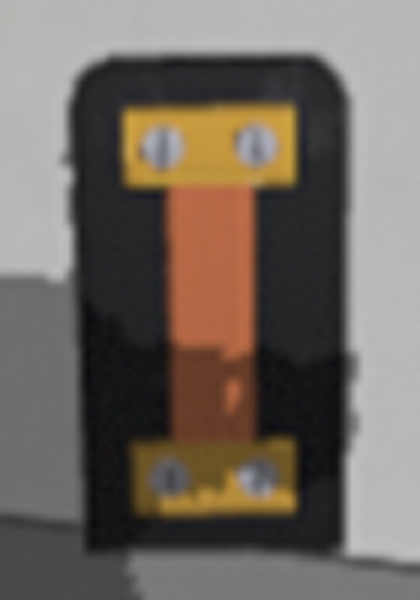

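Run:
```python
from h import *
import json
p={k:np.array(v) for k,v in json.load(open("w1.json")).items()}
g=lambda c,z:pix2w(p,np.array(c,float)/6+[225,110],z)[:,:2]
print(p['xyz'])
print("tail L,R",g([(87,549),(343,550)],.016).round(4))
print("nose base",g([(210,57)],0).round(4))
print("L mid,R mid", g([(79,330),(346,330)],.016).round(4))
b=g([(122,105),(297,105),(297,515),(133,515)],.017);print("brass",b.round(4),b.mean(0))
```

```text
[ 0.59737478 -0.34954646  0.44247598]
tail L,R [[ 0.4483 -0.3422]
 [ 0.4553 -0.4002]]
nose base [[ 0.5594 -0.3566]]
L mid,R mid [[ 0.4988 -0.3351]
 [ 0.506  -0.3934]]
brass [[ 0.5486 -0.3391]
 [ 0.5532 -0.3759]
 [ 0.4626 -0.3885]
 [ 0.458  -0.3517]] [ 0.50562003 -0.36381041]
```

```bash
python3 -m jog '[{"grip":85,"tx":-3,"ty":0.3,"tz":26,"rx":0,"ry":0,"rz":0},{"grip":85,"tx":-3,"ty":0.3,"tz":26,"rx":0,"ry":0,"rz":0},{"grip":85,"tx":-3,"ty":0.3,"tz":26,"rx":0,"ry":0,"rz":0},{"grip":85,"tx":-3,"ty":0.3,"tz":26,"rx":0,"ry":0,"rz":0},{"grip":85,"tx":-3,"ty":0.3,"tz":26,"rx":0,"ry":0,"rz":0},{"grip":85,"tx":-3,"ty":0.3,"tz":26,"rx":0,"ry":0,"rz":0},{"grip":85,"tx":-3,"ty":0.3,"tz":26,"rx":0,"ry":0,"rz":0},{"grip":85,"tx":-3,"ty":0.3,"tz":26,"rx":0,"ry":0,"rz":0},{"grip":85,"tx":-3,"ty":0.3,"tz":26,"rx":0,"ry":0,"rz":0},{"grip":85,"tx":-3,"ty":0.3,"tz":26,"rx":0,"ry":0,"rz":0},{"grip":85,"tx":0,"ty":0,"tz":20,"rx":0,"ry":0,"rz":0},{"grip":85,"tx":0,"ty":0,"tz":10,"rx":0,"ry":0,"rz":0},{"grip":85,"tx":0,"ty":0,"tz":8,"rx":0,"ry":0,"rz":0},{"grip":85,"tx":0,"ty":0,"tz":0,"rx":0,"ry":0,"rz":0}]'
python3 - <<'E'
from h import *
cv2.imwrite("pics/w2.png",imaging.read_camera("wrist")[:,:,::-1])
E
```

```text
time: 7.7
ee_pos: [0.4907, -0.3662, 0.0032]
tcp_rot: [-3.142, -0.0, 0.122]
contact_force: [0.4, 0.5, -0.5]
opening: 0.993
```

View pics/w2.png

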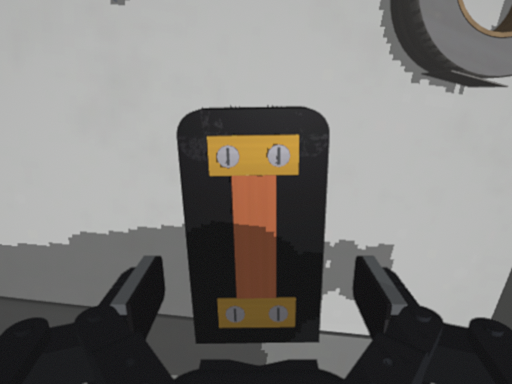

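```bash
python3 -m jog '[{"grip":85,"tx":0,"ty":0,"tz":2,"rx":0,"ry":0,"rz":0},{"grip":50,"tx":0,"ty":0,"tz":0,"rx":0,"ry":0,"rz":0},{"grip":50,"tx":0,"ty":0,"tz":0,"rx":0,"ry":0,"rz":0},{"grip":50,"tx":0,"ty":0,"tz":0,"rx":0,"ry":0,"rz":0},{"grip":50,"tx":0,"ty":0,"tz":0,"rx":0,"ry":0,"rz":0},{"grip":50,"tx":0,"ty":0,"tz":0,"rx":0,"ry":0,"rz":0},{"grip":50,"tx":0,"ty":0,"tz":0,"rx":0,"ry":0,"rz":0}]' 50
python3 -m jog '[{"grip":50,"tx":0,"ty":0,"tz":-10,"rx":0,"ry":0,"rz":0},{"grip":50,"tx":0,"ty":0,"tz":-10,"rx":0,"ry":0,"rz":0},{"grip":50,"tx":0,"ty":0,"tz":-20,"rx":0,"ry":0,"rz":0},{"grip":50,"tx":0,"ty":0,"tz":-20,"rx":0,"ry":0,"rz":0},{"grip":50,"tx":0,"ty":0,"tz":-20,"rx":0,"ry":0,"rz":0},{"grip":50,"tx":0,"ty":0,"tz":-20,"rx":0,"ry":0,"rz":0},{"grip":50,"tx":0,"ty":0,"tz":0,"rx":0,"ry":0,"rz":0}]'
python3 - <<'E'
from h import *
cv2.imwrite("pics/w3.png",imaging.read_camera("wrist")[:,:,::-1])
E
```

```text
time: 8.62
ee_pos: [0.4907, -0.3662, 0.002]
tcp_rot: [-3.141, -0.001, 0.122]
contact_force: [-0.3, 1.5, 6.1]
opening: 0.683
time: 9.5
ee_pos: [0.4914, -0.3673, 0.1035]
tcp_rot: [3.139, -0.003, 0.122]
contact_force: [0.5, 0.4, -2.8]
opening: 0.684
```

View pics/w3.png

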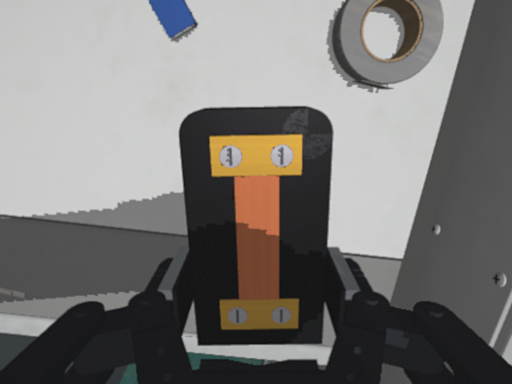

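```bash
python3 -m jog '[{"grip":50,"tx":4.2,"ty":-34.4,"tz":0,"rx":0,"ry":0,"rz":0},{"grip":50,"tx":4.2,"ty":-34.4,"tz":0,"rx":0,"ry":0,"rz":0},{"grip":50,"tx":4.2,"ty":-34.4,"tz":0,"rx":0,"ry":0,"rz":0},{"grip":50,"tx":4.2,"ty":-34.4,"tz":0,"rx":0,"ry":0,"rz":0},{"grip":50,"tx":4.2,"ty":-34.4,"tz":0,"rx":0,"ry":0,"rz":0},{"grip":50,"tx":4.2,"ty":-34.4,"tz":0,"rx":0,"ry":0,"rz":0},{"grip":50,"tx":4.2,"ty":-34.4,"tz":0,"rx":0,"ry":0,"rz":0},{"grip":50,"tx":4.2,"ty":-34.4,"tz":0,"rx":0,"ry":0,"rz":0},{"grip":50,"tx":4.2,"ty":-34.4,"tz":0,"rx":0,"ry":0,"rz":0},{"grip":50,"tx":4.2,"ty":-34.4,"tz":0,"rx":0,"ry":0,"rz":0},{"grip":50,"tx":0,"ty":0,"tz":0,"rx":0,"ry":0,"rz":0.057},{"grip":50,"tx":0,"ty":0,"tz":0,"rx":0,"ry":0,"rz":0}]'
python3 - <<'E'
from h import *
import json
p=imaging.camera_params("wrist"); im=imaging.read_camera("wrist")
json.dump({k:np.array(v).tolist() for k,v in p.items()},open("w4.json","w"))
print(bot.state()['ee_pos'],bot.state()['tcp_rot'],p['xyz'])
cv2.imwrite("pics/w4.png",im[:,:,::-1])
E
```

```text
time: 11.05
ee_pos: [0.49, -0.0191, 0.1007]
tcp_rot: [3.141, 0.001, 0.067]
contact_force: [-0.6, -0.7, -1.7]
opening: 0.683
[ 0.49011089 -0.01967845  0.10092431] [3.14116203e+00 9.19730442e-04 6.57903636e-02] [ 0.56772081 -0.01399964  0.24263991]
```

View pics/w4.png

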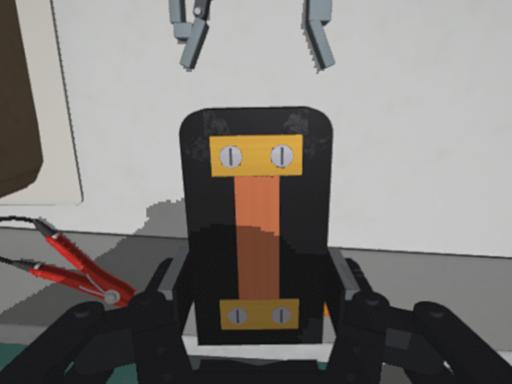

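Run:
```python
from h import *
im=cv2.imread("pics/w4.png")[:,:,::-1]
crop(im,150,0,210,120,3.8,"pics/w4c.png")
```

```text
(no output)
```

View pics/w4c.png

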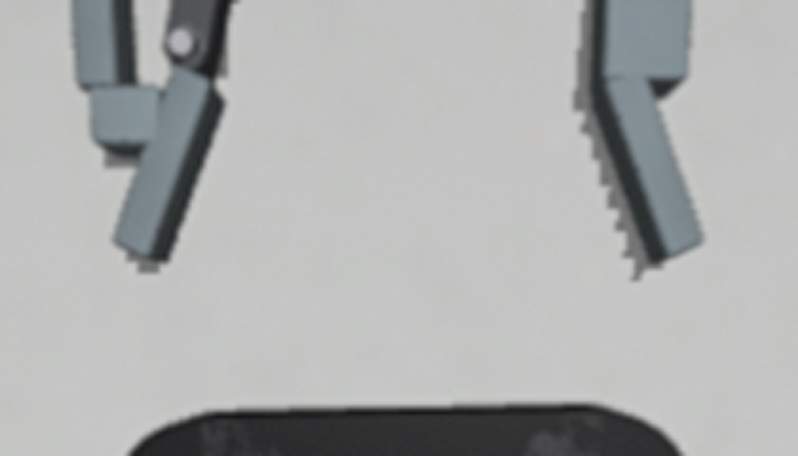

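Run:
```python
from h import *
import json
p={k:np.array(v) for k,v in json.load(open("w4.json")).items()}
g=lambda c,z:pix2w(p,np.array(c,float)/3.8+[150,0],z)[:,:2]
pts=g([(115,243),(150,258),(667,260),(702,241),(605,78),(181,42)],.0185)
mod=np.array([(-30+0,50),(-30,44),(-30,-44),(-30,-50),(0,-31.5),(5,36)])/1000.
print(pts.round(4))
# rigid fit
def fit(a,b):
    ca,cb=a.mean(0),b.mean(0);A=a-ca;B=b-cb
    th=np.arctan2((A[:,0]*B[:,1]-A[:,1]*B[:,0]).sum(),(A*B).sum())
    Rm=np.array([[np.cos(th),-np.sin(th)],[np.sin(th),np.cos(th)]]);t=cb-Rm@ca
    return th,t,(b-a@Rm.T-t)
th,t,r=fit(mod,pts);print("dock",th,t);print((r*1000).round(1))
# plate in hand : top z = .1009-.002+.016
zt=.1009-.002+.016
q=pix2w(p,[(186,200),(330,200),(198,343),(324,342),(256,107)],zt)[:,:2]
ee=np.array([0.49011,-0.01968]);y=.0658
tx=np.array([np.cos(y),np.sin(y)]);ty=np.array([-np.sin(y),np.cos(y)])
print("plate in tool(fwd,left)",np.c_[(q-ee)@tx,(q-ee)@ty].round(4))
```

```text
[[ 0.5796  0.0363]
 [ 0.5776  0.0304]
 [ 0.583  -0.0561]
 [ 0.5864 -0.0616]
 [ 0.6098 -0.0427]
 [ 0.6105  0.0256]]
dock 0.06667810998651347 [ 0.61031594 -0.01082273]
[[ 2.6 -0.8]
 [ 0.2 -0.7]
 [-0.3  0.6]
 [ 2.7  1.1]
 [-2.6 -0.4]
 [-2.4  0.2]]
plate in tool(fwd,left) [[ 0.0345  0.0301]
 [ 0.0344 -0.0289]
 [-0.0378  0.0293]
 [-0.0372 -0.0309]
 [ 0.0713  0.0013]]
```

```bash
python3 -m jog '[{"grip":50,"tx":14,"ty":-0.3,"tz":0,"rx":0,"ry":0,"rz":0},{"grip":50,"tx":14,"ty":-0.3,"tz":0,"rx":0,"ry":0,"rz":0},{"grip":50,"tx":13.5,"ty":-0.3,"tz":0,"rx":0,"ry":0,"rz":0},{"grip":50,"tx":0,"ty":0,"tz":20,"rx":0,"ry":0,"rz":0},{"grip":50,"tx":0,"ty":0,"tz":20,"rx":0,"ry":0,"rz":0},{"grip":50,"tx":0,"ty":0,"tz":20,"rx":0,"ry":0,"rz":0},{"grip":50,"tx":0,"ty":0,"tz":20,"rx":0,"ry":0,"rz":0},{"grip":50,"tx":0,"ty":0,"tz":10,"rx":0,"ry":0,"rz":0},{"grip":50,"tx":0,"ty":0,"tz":0,"rx":0,"ry":0,"rz":0}]'
python3 - <<'E'
from h import *
import json
p=imaging.camera_params("wrist"); im=imaging.read_camera("wrist")
json.dump({k:np.array(v).tolist() for k,v in p.items()},open("w5.json","w"))
print(bot.state()['ee_pos'],bot.state()['tcp_rot'],p['xyz'])
cv2.imwrite("pics/w5.png",im[:,:,::-1])
E
```

```text
time: 12.22
ee_pos: [0.5321, -0.0162, 0.0108]
tcp_rot: [-3.142, 0.001, 0.065]
contact_force: [0.1, -0.3, -3.2]
opening: 0.686
[ 0.53228672 -0.01628978  0.0113975 ] [ 3.14138385e+00 -2.80235297e-04  6.47849473e-02] [ 0.60971206 -0.01124208  0.15282796]
```

View pics/w5.png

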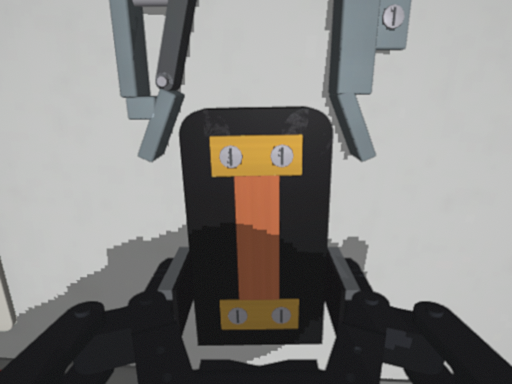

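```bash
python3 -m jog '[{"grip":50,"tx":0,"ty":0,"tz":5,"rx":0,"ry":0,"rz":0},{"grip":50,"tx":0,"ty":0,"tz":4,"rx":0,"ry":0,"rz":0},{"grip":50,"tx":0,"ty":0,"tz":0,"rx":0,"ry":0,"rz":0}]'
python3 -m jog '[{"grip":85,"tx":0,"ty":0,"tz":0,"rx":0,"ry":0,"rz":0},{"grip":85,"tx":0,"ty":0,"tz":0,"rx":0,"ry":0,"rz":0},{"grip":85,"tx":0,"ty":0,"tz":0,"rx":0,"ry":0,"rz":0},{"grip":85,"tx":0,"ty":0,"tz":0,"rx":0,"ry":0,"rz":0},{"grip":85,"tx":0,"ty":0,"tz":0,"rx":0,"ry":0,"rz":0},{"grip":85,"tx":0,"ty":0,"tz":-10,"rx":0,"ry":0,"rz":0},{"grip":85,"tx":0,"ty":0,"tz":-20,"rx":0,"ry":0,"rz":0},{"grip":85,"tx":0,"ty":0,"tz":-20,"rx":0,"ry":0,"rz":0},{"grip":85,"tx":-17,"ty":0,"tz":0,"rx":0,"ry":0,"rz":0},{"grip":40,"tx":-17,"ty":0,"tz":0,"rx":0,"ry":0,"rz":0},{"grip":0,"tx":-17,"ty":0,"tz":0,"rx":0,"ry":0,"rz":0},{"grip":0,"tx":-17,"ty":0,"tz":0,"rx":0,"ry":0,"rz":0},{"grip":0,"tx":0,"ty":0,"tz":0,"rx":0,"ry":0,"rz":0},{"grip":0,"tx":0,"ty":0,"tz":0,"rx":0,"ry":0,"rz":0}]'
python3 - <<'E'
from h import *
import json
p=imaging.camera_params("wrist"); im=imaging.read_camera("wrist")
json.dump({k:np.array(v).tolist() for k,v in p.items()},open("w6.json","w"))
print(bot.state()['ee_pos'],bot.state()['tcp_rot'],p['xyz'],bot.state()['qpos'].round(2))
cv2.imwrite("pics/w6.png",im[:,:,::-1])
E
```

```text
time: 12.65
ee_pos: [0.5319, -0.0159, 0.0023]
tcp_rot: [-3.141, -0.0, 0.065]
contact_force: [-0.0, -0.2, -1.9]
opening: 0.684
time: 14.4
ee_pos: [0.4642, -0.0204, 0.0522]
tcp_rot: [-3.142, -0.0, 0.065]
contact_force: [-0.3, -0.1, -0.3]
opening: -0.003
[ 0.46465531 -0.02045693  0.05221084] [ 3.14137839e+00 -6.54972381e-04  6.51635243e-02] [ 0.54170905 -0.01555517  0.19422221] [-0.61  0.78  0.82  2.32 -1.22  0.58 -0.32]
```

View pics/w6.png

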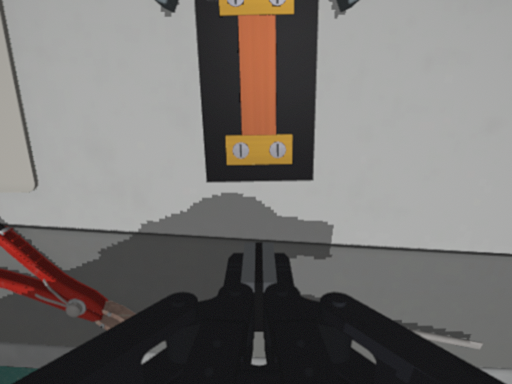

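```bash
python3 -m jog '[{"grip":0,"tx":0,"ty":0,"tz":16,"rx":0,"ry":0,"rz":0},{"grip":0,"tx":0,"ty":0,"tz":16,"rx":0,"ry":0,"rz":0},{"grip":0,"tx":0,"ty":0,"tz":14,"rx":0,"ry":0,"rz":0},{"grip":0,"tx":0,"ty":0,"tz":0,"rx":0,"ry":0,"rz":0}]'
python3 -m jog '[{"grip":0,"tx":6,"ty":0,"tz":0,"rx":0,"ry":0,"rz":0},{"grip":0,"tx":6,"ty":0,"tz":0,"rx":0,"ry":0,"rz":0},{"grip":0,"tx":5,"ty":0,"tz":0,"rx":0,"ry":0,"rz":0},{"grip":0,"tx":5,"ty":0,"tz":0,"rx":0,"ry":0,"rz":0},{"grip":0,"tx":5,"ty":0,"tz":0,"rx":0,"ry":0,"rz":0},{"grip":0,"tx":5,"ty":0,"tz":0,"rx":0,"ry":0,"rz":0},{"grip":0,"tx":5,"ty":0,"tz":0,"rx":0,"ry":0,"rz":0},{"grip":0,"tx":0,"ty":0,"tz":0,"rx":0,"ry":0,"rz":0}]'
python3 - <<'E'
from h import *
im=imaging.read_camera("wrist")
print(bot.state()['ee_pos'],bot.state()['tcp_rot'],bot.state()['qpos'].round(2))
cv2.imwrite("pics/w7.png",im[:,:,::-1])
E
```

```text
time: 14.95
ee_pos: [0.4643, -0.0204, 0.0056]
tcp_rot: [3.142, 0.001, 0.065]
contact_force: [-0.9, -0.6, 0.0]
opening: -0.006
time: 15.95
ee_pos: [0.5022, -0.018, 0.0063]
tcp_rot: [3.141, -0.002, 0.065]
contact_force: [-0.2, -0.0, -0.2]
opening: 0.004
[ 0.50217889 -0.017953    0.00629148] [ 3.14123585e+00 -1.75397173e-03  6.50809585e-02] [-0.56  0.87  0.74  2.25 -1.3   0.56 -0.28]
```

View pics/w7.png

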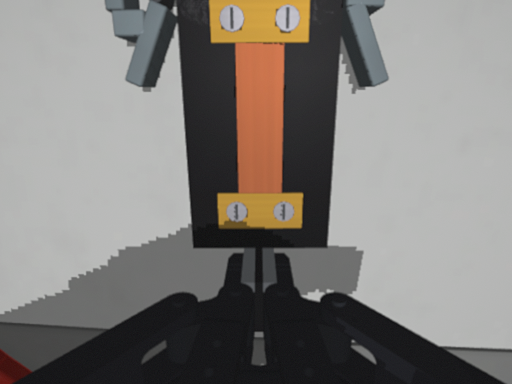

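```bash
python3 -m jog '[{"grip":0,"tx":5,"ty":0,"tz":0,"rx":0,"ry":0,"rz":0},{"grip":0,"tx":5,"ty":0,"tz":0,"rx":0,"ry":0,"rz":0},{"grip":0,"tx":5,"ty":0,"tz":0,"rx":0,"ry":0,"rz":0},{"grip":0,"tx":5,"ty":0,"tz":0,"rx":0,"ry":0,"rz":0},{"grip":0,"tx":5,"ty":0,"tz":0,"rx":0,"ry":0,"rz":0},{"grip":0,"tx":5,"ty":0,"tz":0,"rx":0,"ry":0,"rz":0},{"grip":0,"tx":5,"ty":0,"tz":0,"rx":0,"ry":0,"rz":0},{"grip":0,"tx":5,"ty":0,"tz":0,"rx":0,"ry":0,"rz":0},{"grip":0,"tx":5,"ty":0,"tz":0,"rx":0,"ry":0,"rz":0},{"grip":0,"tx":5,"ty":0,"tz":0,"rx":0,"ry":0,"rz":0}]'
python3 - <<'E'
from h import *
im=imaging.read_camera("wrist")
print(bot.state()['ee_pos'],bot.state()['tcp_rot'],bot.state()['qpos'].round(2))
cv2.imwrite("pics/w8.png",im[:,:,::-1])
E
```

```text
time: 17.25
ee_pos: [0.5433, -0.0154, 0.0059]
tcp_rot: [-3.139, 0.012, 0.064]
contact_force: [-12.0, -1.0, 9.6]
opening: 0.002
[ 0.54504505 -0.01523788  0.00594139] [-3.13959242  0.00944161  0.06392642] [-0.58  0.91  0.78  2.15 -1.21  0.64 -0.4 ]
```

View pics/w8.png

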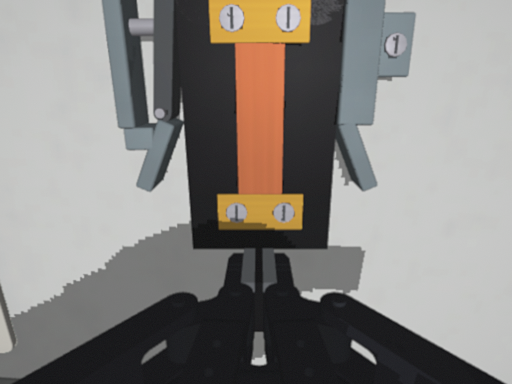

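```bash
python3 -m jog '[{"grip":0,"tx":5,"ty":0,"tz":0,"rx":0,"ry":0,"rz":0},{"grip":0,"tx":5,"ty":0,"tz":0,"rx":0,"ry":0,"rz":0},{"grip":0,"tx":5,"ty":0,"tz":0,"rx":0,"ry":0,"rz":0},{"grip":0,"tx":5,"ty":0,"tz":0,"rx":0,"ry":0,"rz":0},{"grip":0,"tx":5,"ty":0,"tz":0,"rx":0,"ry":0,"rz":0},{"grip":0,"tx":5,"ty":0,"tz":0,"rx":0,"ry":0,"rz":0},{"grip":0,"tx":5,"ty":0,"tz":0,"rx":0,"ry":0,"rz":0},{"grip":0,"tx":5,"ty":0,"tz":0,"rx":0,"ry":0,"rz":0},{"grip":0,"tx":5,"ty":0,"tz":0,"rx":0,"ry":0,"rz":0},{"grip":0,"tx":5,"ty":0,"tz":0,"rx":0,"ry":0,"rz":0},{"grip":0,"tx":5,"ty":0,"tz":0,"rx":0,"ry":0,"rz":0},{"grip":0,"tx":5,"ty":0,"tz":0,"rx":0,"ry":0,"rz":0}]'
python3 - <<'E'
from h import *
im=imaging.read_camera("wrist")
print(bot.state()['ee_pos'],bot.state()['tcp_rot'],bot.state()['qpos'].round(2),bot.state()['contact_force'])
cv2.imwrite("pics/w9.png",im[:,:,::-1])
E
```

```text
time: 18.8
ee_pos: [0.6044, -0.0114, 0.006]
tcp_rot: [-3.139, 0.011, 0.064]
contact_force: [-13.2, -0.1, 8.7]
opening: -0.002
[ 0.60559905 -0.01130595  0.00596742] [-3.13929137  0.00937578  0.06443157] [-0.58  0.97  0.82  2.01 -1.13  0.73 -0.52] [-10.03095402  -0.25486484   6.64328361]
```

View pics/w9.png

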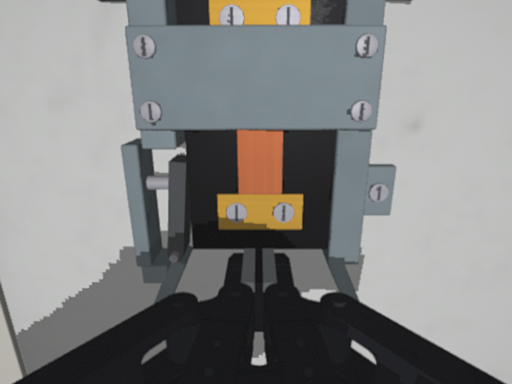

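```bash
python3 -m jog '[{"grip":0,"tx":5,"ty":0,"tz":0,"rx":0,"ry":0,"rz":0},{"grip":0,"tx":5,"ty":0,"tz":0,"rx":0,"ry":0,"rz":0},{"grip":0,"tx":5,"ty":0,"tz":0,"rx":0,"ry":0,"rz":0},{"grip":0,"tx":5,"ty":0,"tz":0,"rx":0,"ry":0,"rz":0},{"grip":0,"tx":5,"ty":0,"tz":0,"rx":0,"ry":0,"rz":0},{"grip":0,"tx":5,"ty":0,"tz":0,"rx":0,"ry":0,"rz":0},{"grip":0,"tx":5,"ty":0,"tz":0,"rx":0,"ry":0,"rz":0},{"grip":0,"tx":3,"ty":0,"tz":0,"rx":0,"ry":0,"rz":0},{"grip":0,"tx":2,"ty":0,"tz":0,"rx":0,"ry":0,"rz":0}]'
python3 - <<'E'
from h import *
im=imaging.read_camera("wrist")
print(bot.state()['ee_pos'],bot.state()['tcp_rot'],bot.state()['contact_force'])
cv2.imwrite("pics/w10.png",im[:,:,::-1])
E
```

```text
time: 19.98
ee_pos: [0.6465, -0.0086, 0.0059]
tcp_rot: [-3.14, 0.007, 0.064]
contact_force: [-3.4, 0.9, -0.0]
opening: -0.002
[ 0.64851549 -0.00840655  0.00594628] [-3.14067401  0.0038882   0.06418155] [-8.13140148 -1.44056533  2.60069197]
```

View pics/w10.png

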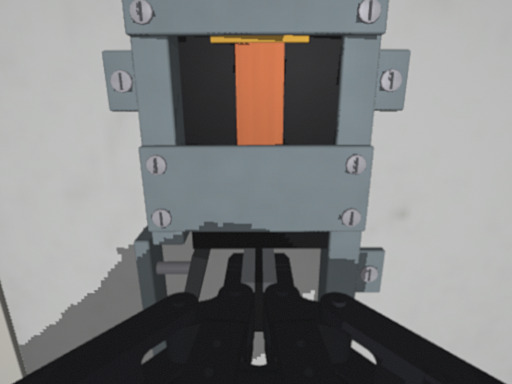

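```bash
python3 -m jog '[{"grip":0,"tx":1.5,"ty":0,"tz":0,"rx":0,"ry":0,"rz":0},{"grip":0,"tx":0,"ty":0,"tz":0,"rx":0,"ry":0,"rz":0}]'
python3 - <<'E'
from h import *
im=imaging.read_camera("wrist")
crop(im,120,210,160,110,5,"pics/w11.png")
print(bot.state()['contact_force'])
E
```

```text
time: 20.27
ee_pos: [0.6485, -0.0083, 0.0059]
tcp_rot: [-3.14, 0.007, 0.065]
contact_force: [-8.4, -0.0, 5.6]
opening: 0.002
[-9.12378053  1.23089988  5.22499753]
```

View pics/w11.png

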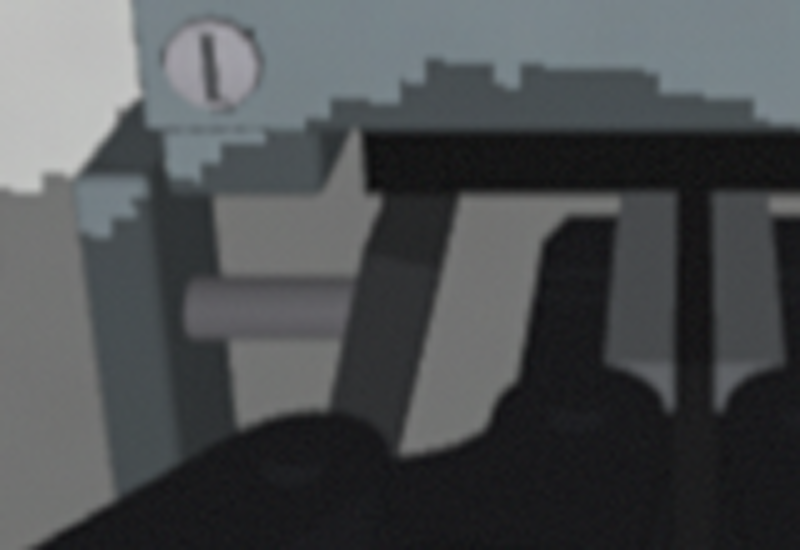

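The pawl has sprung inward behind the square end. I'll back off slightly, lift and check.

```bash
python3 -m jog '[{"grip":0,"tx":-4,"ty":0,"tz":0,"rx":0,"ry":0,"rz":0},{"grip":0,"tx":-4,"ty":0,"tz":0,"rx":0,"ry":0,"rz":0},{"grip":0,"tx":0,"ty":0,"tz":-15,"rx":0,"ry":0,"rz":0},{"grip":0,"tx":0,"ty":0,"tz":-25,"rx":0,"ry":0,"rz":0},{"grip":0,"tx":-20,"ty":0,"tz":-25,"rx":0,"ry":0,"rz":0},{"grip":0,"tx":-25,"ty":0,"tz":-25,"rx":0,"ry":0,"rz":0},{"grip":0,"tx":-25,"ty":0,"tz":-25,"rx":0,"ry":0,"rz":0},{"grip":0,"tx":-25,"ty":0,"tz":-25,"rx":0,"ry":0,"rz":0},{"grip":0,"tx":0,"ty":0,"tz":0,"rx":0,"ry":0,"rz":0}]'
python3 - <<'E'
from h import *
import json
p=imaging.camera_params("wrist"); im=imaging.read_camera("wrist")
json.dump({k:np.array(v).tolist() for k,v in p.items()},open("w12.json","w"))
cv2.imwrite("pics/w12.png",im[:,:,::-1])
crop(im,160,0,200,140,4,"pics/w12c.png")
cv2.imwrite("pics/top1.png",imaging.read_camera("top")[:,:,::-1])
cv2.imwrite("pics/side1.png",imaging.read_camera("side")[:,:,::-1])
E
```

```text
time: 21.45
ee_pos: [0.5495, -0.0156, 0.1488]
tcp_rot: [-3.141, -0.004, 0.063]
contact_force: [0.5, 0.6, -0.4]
opening: -0.003
```

View pics/w12.png

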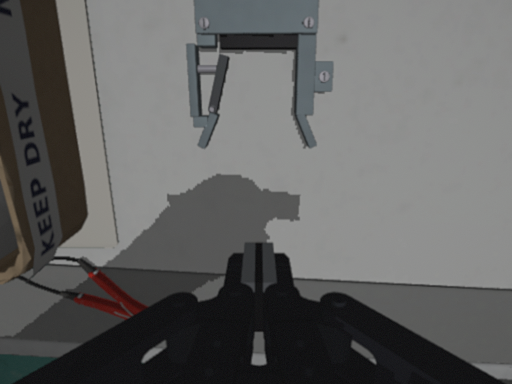

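View pics/side1.png

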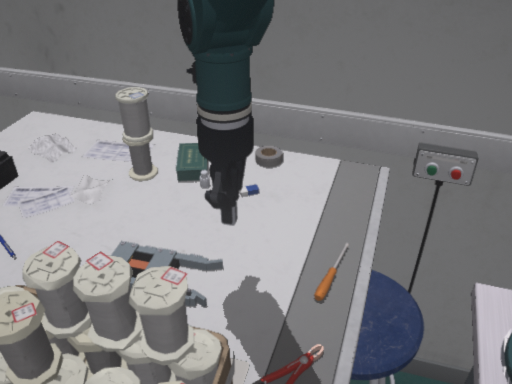

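View pics/w12c.png

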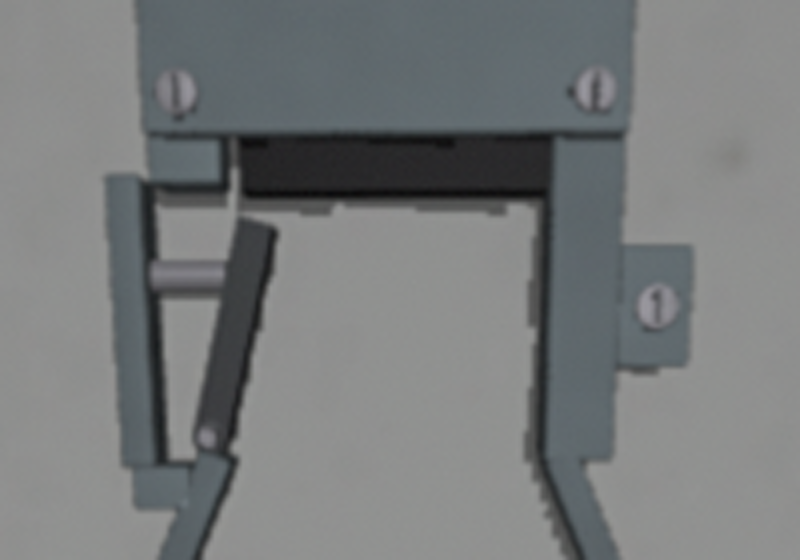

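The pawl is shut, with its tip in front of the plate's square end. I'll check the bystanders in the top view.

Run:
```python
from h import *
a=cv2.imread("pics/top0.png");b=cv2.imread("pics/top1.png")
cv2.imwrite("pics/cmp.png",np.hstack([a[80:270,180:390],b[80:270,180:390]]));
```

```text
(no output)
```

View pics/cmp.png

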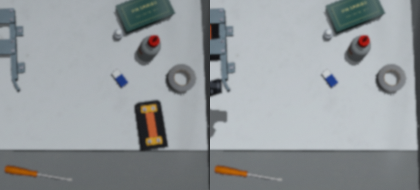

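The bystanders are unmoved, and the robot is clear of everything.

```bash
python3 -c "
from station import bot
print(bot.job_done())"
```

```text
the job is handed in; nothing more can be done
None
```

The shunt plate is in the calibration dock, and the pawl has snapped shut behind its square end. I handed the job in at about 21.6 s of the 58 s.

I gripped the plate across its width, set it flat between the flared lips round-cornered end first, released it, and pushed the tail in with shut fingers. The push readings I took were 8 to 13 N along the slot, with up to about 10 N upward.

**Last checks:**
- **Pawl:** the wrist picture shows it shut, with its tip inside the slot and a small gap (about 6 mm) to the plate's square end.
- **Plate:** it lies flat under the bridges. The final push barely moved it (about 9 N), and the pusher stopped about where the end stop should be. I took that as home or nearly home.
- **Bystanders:** the bottle, tape roll, eraser, screwdriver and check weight look unmoved when the before and after top views are compared.
- **Robot:** it stands clear, about 15 cm above the bench.

**What disagreed or failed:**
- The top and wrist cameras placed the dock about 3 mm apart; I used the wrist's estimate.
- The plate measured 103 mm in the first top view, but 109 mm from the wrist camera, close to the true 110 mm.
- The first move call was refused for missing keys, and nothing moved.

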